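Change over the ink cupboards

TASK

Two small clear vented cupboards with lifting sashes stand on the table, one tin of ink in each. We are done with the red-label ink: shut the sash of its cupboard fully down. The blue-label ink is needed next: raise the sash of its cupboard until its bottom edge is level with the yellow marks on the guide posts, and do not shift either tin.

Things in the scene. Friction and masses are not known exactly. Their poses are not given: they have to be found in the camera images.
- left_handle (a point): centre of the round black handle bar (14 mm thick, 90 mm long, on two legs 60 mm above the sash top) of the left (+y) cupboard's sash. Frame: y along the bar, x level from cupboard front to back, z up. z = 0.214 m when shut on the sill, 0.304 with the sash's bottom edge at the middle of the yellow marks on the guide posts, 0.334 at the upper stop. Cupboard fixed; its turn varies.
- right_handle (a point): the same on the right (-y) cupboard. The sashes slide only up and down, start partly open and stay where they are left; 5 to 10 N lifts, 1 to 5 N pushes down. Each cupboard is 150 mm deep, 174 wide; clear roof at z = 0.152 m behind the sash, guide posts beside it (158 mm apart) end at 0.175; an exhaust stub (44 mm wide, top at 0.172) stands on the roof 106 mm behind the bar.
- red_tin: closed ink tin with a red label band and drips, 66 mm diameter, 72 mm high, origin at the centre of its underside. Stands inside one of the two cupboards (which one varies), 68 to 84 mm behind its handle bar and up to 12 mm to a side. Not to be handled.
- blue_tin: closed ink tin with a blue label band and drips, 66 mm diameter, 72 mm high, origin at the centre of its underside. Stands inside one of the two cupboards (which one varies), 68 to 84 mm behind its handle bar and up to 12 mm to a side. Not to be handled.

How it is judged:
At the end, for the whole second after the job is handed in: The sash of the cupboard with the red-label tin is shut (within 10 mm of its sill), the sash of the cupboard with the blue-label tin stands with its bottom edge within 15 mm of the middle of the yellow marks (90 mm open), each tin is still in its cupboard, and all is let go (((horizontal distance between red_tin and left_handle below 0.14 m and horizontal distance between blue_tin and right_handle below 0.14 m and height (world z) of left_handle below 0.224 m and height (world z) of right_handle between 0.289 and 0.319 m) or (horizontal distance between red_tin and right_handle below 0.14 m and horizontal distance between blue_tin and left_handle below 0.14 m and height (world z) of right_handle below 0.224 m and height (world z) of left_handle between 0.289 and 0.319 m))); the robot touches nothing.
It fails at once if an ink tin is shifted by more than 20 mm (distance of any of red_tin, blue_tin from where it was at the start of the episode above 0.02 m).
It also fails if it takes over 48 s, if anything falls off the work surface, if the arm or the gripper's body presses on something with over 40 N, if the wrist force passes 120 N, or if a joint passes its speed limit or range.

ROBOT

A 7-joint arm with a two-finger parallel gripper is mounted at the origin on a cart in front of the work surface, level with it; the furniture and walls round the work are solid. World frame = base frame: x ahead of the robot, y to its left, z up, the work surface at z = 0. Lengths are in m, angles in rad, forces in N, time in s.
With the tool pointing down it reaches from about 0.4 to 0.85 m from the base axis. Payload 4.5 kg.
Tool frame: the origin (TCP) lies midway between the tips of the shut fingers; the grasp point (between the pads) lies 19 mm behind it; z points along the fingers, y is the line along which they close (so a half turn about z gives the same grasp; the last joint's range is limited). The gripper opens to 88 mm and grips with 3 to 60 N. Pads are 18 mm wide; open, the fingers measure 123 mm over their backs; the gripper's body (75 mm by 187 mm) begins 45 mm behind the grasp point.
Start: joints at [-1.117, 0.689, -0.195, 1.565, 0.157, 0.902, -0.215], TCP at [0.255, 0.571, 0.239] pointing down, gripper open.
Joint ranges: [-3.01, 3.01], [-0.46, 2.08], [-1.47, 1.51], [0.13, 2.56], [-1, 4.14], [0.04, 2.09], [-2.66, 2.66]. Speed limits (rad/s): [2.57, 2.57, 3.14, 3.14, 3.14, 3.14, 3.14].

INTERFACE

Orientations are given as a unit quaternion [x, y, z, w].
In Python, from plant import r gives the robot as it stands. The module is installed in compiled form; this text tells all that it offers.
- The arm moves only by the tool step_arm, never from a script. Its argument "series" is a list of rows, each a list of 7 numbers: the shift along the world's x, y, z in mm, then the turn, a rotation vector about the world's x, y, z in rad, then the closure, from 0 (fully open) to 1 (shut). A call has 1 to 20 rows; each row shifts and turns the commanded pose from where the row before left it; what a row does not reach is not made up. A row lasts 1/10 s, in which the tool goes at most 50 mm and 8.59 degrees, less where a joint would pass 70% of its speed; a pose out of reach is approached as far as the arm can. A call is refused whole if a number of a shift passes 50 or a number of a turn 0.15, either way. A call with a gripper value outside its range is refused whole. The fingers move at their own pace and stop on an object; "force" is the grip in N (left out, the last holds). Time passes only in rows, so rows that do not move let the fingers close. It gives the time, the measured TCP pose, the force, the opening and the grip force at its end, in the units of the state.
- r.get_state(): the state, without advancing time (a new reading comes with each control period).
- r.snapshot(name): name is "side" or "top" or "wrist"; returns (picture, depth): 480x640x3 uint8, blue, green, red; 480x640 float32, m along the optical axis (not along the pixel's ray), 0 where there is no reading.
- r.get_calibration(name): a dict with "intrinsics" (3x3 intrinsics, pixels), "pose" (4x4, takes a point from camera to world coordinates). Camera axes: x right, y up, looking along -z (the intrinsics and any distortion apply to the point x, -y, -z); pixel columns grow to the right and rows downward; lengths in m; the calibration is good to about 2 mm. A picture is of the moment at which its call begins: read the wrist's pose just before it. get_calibration takes no time and is no camera call; for the wrist camera it gives the pose at the moment of the call.
- r.finish_job(): hands the job in; it is judged then, once.
The state is a dict: "clock": time; "q": joint angles; "qd": joint speeds; "joint_torque": joint torques, N m; "tool_pos": TCP position; "eef_rot": TCP orientation; "contact_force": force on the tool from outside, world axes, zero at the start; "moment": the same for the moment, N m; "opening": opening from 0.0 (shut) to 1.0 (fully open); "finger_force": force on a finger pad.
Only numpy, scipy, OpenCV 4.12 (cv2) and the standard library are available. Lean on these libraries where they do the work, as an engineer would, in place of code of your own. Each camera call takes 0.05 s, during which the arm holds its last target. There are 200 camera calls.

## Working session

There is one attempt and no reset: what is moved stays moved. The work goes in short steps, Python scripts to look and compute and a tool call to move; the robot and the scene stay as the last step left them, time stands still between calls to the robot, and variables do not carry over. Pictures are saved under pics/ and viewed, at most 10 in all, crops included, and the job is handed in when it is done.

Besides the shell and the picture viewer there is one more tool, called after "Request:" as a command line: name --pt "numbers of a row" for each row, then --argument value for the rest. step_arm: Moves the arm, as the interface text tells. Its arguments: {"type":"object","properties":{"series":{"type":"array"},"force":{"type":"number"}},"required":["series"]}

```bash
mkdir -p pics
cat > h.py <<'E'
import numpy as np, cv2
from plant import r
def snap(n,f):
    c=r.get_calibration(n); p,d=r.snapshot(n); cv2.imwrite(f'pics/{f}.png',p); np.savez(f'pics/{f}.npz',d=d,K=c['intrinsics'],T=c['pose']); return p,d
def px(f,u,v,z=None,dd=None):
    a=np.load(f'pics/{f}.npz');K,T=a['K'],a['T']
    ray=np.array([(u-K[0,2])/K[0,0],-(v-K[1,2])/K[1,1],-1.])
    R,t=T[:3,:3],T[:3,3]
    if z is not None: s=(z-t[2])/(R@ray)[2]
    else: s=a['d'][int(round(v)),int(round(u))]
    return t+R@ray*s
E
python3 - <<'E'
from h import *
for n in('side','top'):
    snap(n,n+'1')
    c=r.get_calibration(n); print(c['pose'].round(2) if hasattr(c['pose'],'round') else c['pose'])
s=r.get_state();print(s['clock'],s['eef_rot'],s['tool_pos'])
E
```

```text
[[ 0.4  -0.56  0.72  1.28]
 [ 0.92  0.24 -0.33 -0.33]
 [ 0.01  0.79  0.61  0.79]
 [ 0.    0.    0.    1.  ]]
[[ 0.39  0.73 -0.56 -0.32]
 [-0.92  0.3  -0.25 -0.32]
 [-0.01  0.61  0.79  1.31]
 [ 0.    0.    0.    1.  ]]
0.1 [ 2.08337658e-01  9.78056643e-01 -7.81009707e-04 -1.17411539e-04] [0.25455195 0.57022531 0.23801602]
```

View pics/side1.png

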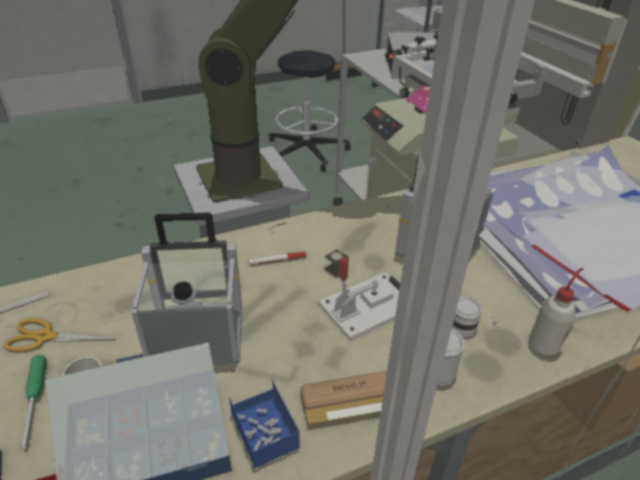

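View pics/top1.png

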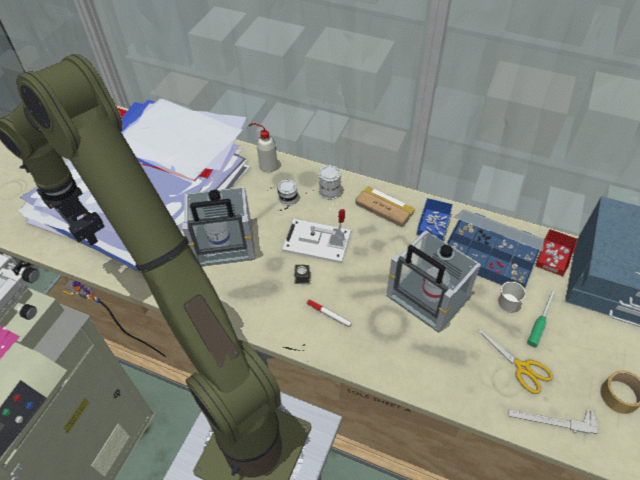

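The side view shows the right cupboard at (190,290), with the left one hidden by a pillar. The top view shows the left cupboard at (220,225) and the right at (432,280), so I'll enlarge both.

Run:
```python
from h import *
p=cv2.imread('pics/top1.png')
a=p[175:275,170:270];b=p[225:335,375:485]
o=np.hstack([cv2.resize(a,(400,400),interpolation=3)if 0 else cv2.resize(a,(400,400),interpolation=2),cv2.resize(b,(400,400),interpolation=2)])
cv2.imwrite('pics/crop1.png',o)
```

```text
(no output)
```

View pics/crop1.png

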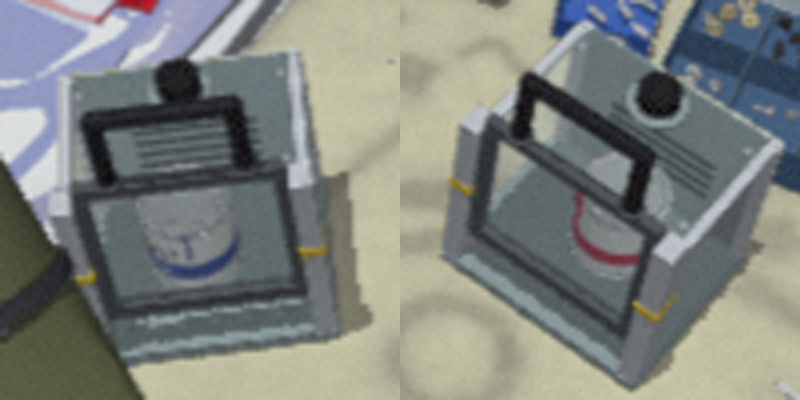

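The crop shows a blue label in the left cupboard and a red one in the right. The left bar runs from about (192,204) to (230,201), the right bar from (409,247) to (444,269).

Run:
```python
from h import *
d=np.load('pics/top1.npz')['d']
def seg(A,B):
    A,B=np.array(A,float),np.array(B,float)
    P=np.array([px('top1',*(A+(B-A)*t)) for t in np.linspace(.1,.9,9)])
    print(P.round(3))
    z=np.median(P[:,2])
    for zz in (z,.214,.25,.28):
        a,b=px('top1',*A,z=zz),px('top1',*B,z=zz);v=a-b
        print(round(zz,3),((a+b)/2).round(3),np.linalg.norm(v).round(3),'axis yaw from y',np.degrees(np.arctan2(-v[0],v[1])).round(1))
seg((192,204.3),(230,200.7));seg((409.4,247.6),(443.8,268.8))
print('posts')
for A,B in(((185.5,226),(245.5,219)),((395.6,258),(448.7,292))):
    a,b=px('top1',*A,z=.175),px('top1',*B,z=.175);v=a-b;print(a,b,np.linalg.norm(v),np.degrees(np.arctan2(-v[0],v[1])))
```

```text
[[0.426 0.344 0.258]
 [0.432 0.337 0.256]
 [0.437 0.329 0.255]
 [0.44  0.32  0.257]
 [0.443 0.31  0.259]
 [0.452 0.306 0.253]
 [0.457 0.297 0.253]
 [0.461 0.288 0.254]
 [0.466 0.28  0.253]]
0.255 [0.446 0.313 0.255] 0.095 axis yaw from y 29.2
0.214 [0.476 0.337 0.214] 0.099 axis yaw from y 29.2
0.25 [0.45  0.316 0.25 ] 0.096 axis yaw from y 29.2
0.28 [0.428 0.298 0.28 ] 0.093 axis yaw from y 29.2
[[ 0.495 -0.201  0.253]
 [ 0.491 -0.21   0.255]
 [ 0.488 -0.22   0.255]
 [ 0.49  -0.228  0.248]
 [ 0.485 -0.237  0.252]
 [ 0.483 -0.246  0.25 ]
 [ 0.481 -0.255  0.25 ]
 [ 0.474 -0.265  0.255]
 [ 0.474 -0.273  0.25 ]]
0.252 [ 0.485 -0.237  0.252] 0.095 axis yaw from y -17.7
0.214 [ 0.513 -0.234  0.214] 0.099 axis yaw from y -17.7
0.25 [ 0.486 -0.237  0.25 ] 0.095 axis yaw from y -17.7
0.28 [ 0.464 -0.239  0.28 ] 0.093 axis yaw from y -17.7
posts
[0.40651445 0.38208321 0.175     ] [0.48698883 0.24670158 0.175     ] 0.15749384396198798 30.728357203433948
[ 0.51414877 -0.15991565  0.175     ] [ 0.4660564  -0.30781387  0.175     ] 0.15552092222208005 -18.013076413232373
```

Bar centres check out against the guide posts: left at (0.447,0.313,0.25) with yaw about 30°, right at (0.487,-0.236,0.25) with yaw about -18°. I'll move above the left bar first.

Request:
step_arm --pt "0 0 40 0 0 0 0" --pt "0 0 40 0 0 0 0" --pt "0 0 40 0 0 0 0" --pt "24 -32 0 0 0 -0.08 0" --pt "24 -32 0 0 0 -0.08 0" --pt "24 -32 0 0 0 -0.08 0" --pt "24 -32 0 0 0 -0.08 0" --pt "24 -32 0 0 0 -0.08 0" --pt "24 -32 0 0 0 -0.08 0" --pt "24 -32 0 0 0 -0.08 0" --pt "24 -32 0 0 0 -0.08 0" --pt "0 0 0 0 0 0 0" --pt "0 0 0 0 0 0 0"

```text
clock: 1.4
tool_pos: [0.4469, 0.314, 0.3585]
eef_rot: [0.506, 0.862, -0.0, -0.0]
contact_force: [-0.2, -0.3, -0.7]
opening: 1.001
finger_force: 0.0
```

Run:
```python
from h import *
snap('wrist','w1')
s=r.get_state();x,y=s['eef_rot'][:2];print(s['clock'],s['tool_pos'],s['eef_rot'],np.degrees(np.arctan2(y*y-x*x,2*x*y)),s['q'])
```

```text
1.45 [0.44603044 0.3153588  0.35846266] [ 5.04951973e-01  8.63147248e-01 -1.01992980e-04 -5.68608400e-04] 29.343660238192083 [-0.68378175  0.44893311 -0.02444679  1.63648529  0.01102703  1.05688434
 -0.19909011]
```

View pics/w1.png

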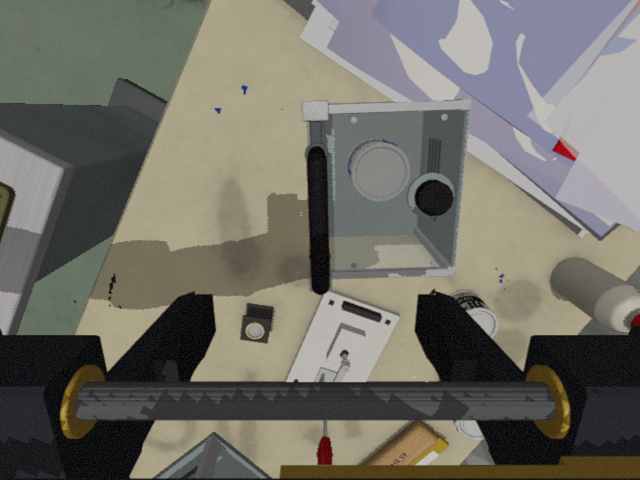

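The wrist view shows the bar from (317,146) to (320,293), aligned square to the closing line and roughly midway between the fingers in the picture.

Run:
```python
from h import *
print(np.load('pics/w1.npz')['T'].round(3))
P=np.array([px('w1',317.2+.02*(v-147),v) for v in range(160,285,12)]);print(P.round(3)[::3])
z=np.median(P[:,2])-.005
a,b=px('w1',317,146,z=z),px('w1',320,293,z=z);v=a-b;print(z,(a+b)/2,np.linalg.norm(v),np.degrees(np.arctan2(-v[0],v[1])))
```

```text
[[ 0.873 -0.462 -0.155  0.407]
 [ 0.488  0.827  0.281  0.387]
 [-0.002 -0.321  0.947  0.505]
 [ 0.     0.     0.     1.   ]]
[[0.423 0.36  0.253]
 [0.435 0.34  0.255]
 [0.448 0.318 0.255]
 [0.462 0.295 0.256]]
0.2505144010909296 [0.44578775 0.32157466 0.2505144 ] 0.10736751265253726 30.487516260583835
```

Request:
step_arm --pt "0 3 -32 0 0 0 0" --pt "0 0 -32 0 0 0 0" --pt "0 0 -32 0 0 0 0" --pt "0 0 -20 0 0 0 0" --pt "0 0 -11 0 0 0 0" --pt "0 0 0 0 0 0 0" --pt "0 0 0 0 0 0 1" --pt "0 0 0 0 0 0 1" --pt "0 0 0 0 0 0 1" --pt "0 0 0 0 0 0 1" --pt "0 0 0 0 0 0 1" --pt "0 0 0 0 0 0 1" --pt "0 0 0 0 0 0 1" --pt "0 0 0 0 0 0 1" --force 35

```text
clock: 2.85
tool_pos: [0.4467, 0.3177, 0.2317]
eef_rot: [0.505, 0.863, 0.0, -0.0]
contact_force: [-0.6, -0.4, 0.3]
opening: 0.296
finger_force: 0.0
```

Request:
step_arm --pt "0 0 0 0 0 0 1" --pt "0 0 0 0 0 0 1" --pt "0 0 0 0 0 0 1" --pt "0 0 0 0 0 0 1" --pt "0 0 0 0 0 0 1"

```text
clock: 3.35
tool_pos: [0.4475, 0.3182, 0.2318]
eef_rot: [0.505, 0.863, 0.001, 0.0]
contact_force: [4.0, 2.4, -3.3]
opening: 0.147
finger_force: 35.0
```

Gripped, with the opening near 13 mm against a 14 mm bar. Lifting about 54 mm.

Request:
step_arm --pt "0 0 5 0 0 0 1" --pt "0 0 10 0 0 0 1" --pt "0 0 10 0 0 0 1" --pt "0 0 10 0 0 0 1" --pt "0 0 10 0 0 0 1" --pt "0 0 9 0 0 0 1" --pt "0 0 0 0 0 0 1" --pt "0 0 0 0 0 0 1"

```text
clock: 4.15
tool_pos: [0.4475, 0.3182, 0.2865]
eef_rot: [0.505, 0.863, 0.001, 0.001]
contact_force: [4.2, 1.2, 4.1]
opening: 0.145
finger_force: 35.0
```

Run:
```python
from h import *
p,_=snap('top','top2');snap('wrist','w2')
cv2.imwrite('pics/crop2.png',cv2.resize(p[155:275,160:280],(480,480),interpolation=2))
```

```text
(no output)
```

View pics/crop2.png

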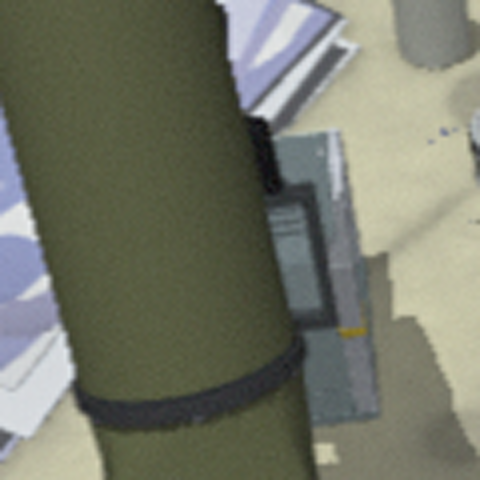

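The right part of the sash is visible: its lower edge (335,325) sits at the yellow mark (350,330), a few mm high at most. This agrees with TCP z plus 19 mm = 0.305. Releasing and going over to the right cupboard.

Request:
step_arm --pt "0 0 0 0 0 0 0" --pt "0 0 0 0 0 0 0" --pt "0 0 0 0 0 0 0" --pt "0 0 0 0 0 0 0" --pt "0 0 0 0 0 0 0" --pt "0 0 0 0 0 0 0" --pt "0 0 0 0 0 0 0" --pt "0 0 20 0 0 0 0" --pt "0 0 30 0 0 0 0" --pt "0 0 35 0 0 0 0"

```text
clock: 5.25
tool_pos: [0.4461, 0.3173, 0.371]
eef_rot: [0.505, 0.863, -0.001, -0.0]
contact_force: [0.6, 1.2, 0.5]
opening: 0.997
finger_force: 0.0
```

Request:
step_arm --pt "3 -40 0 0 0 -0.06 0" --pt "3 -40 0 0 0 -0.06 0" --pt "3 -40 0 0 0 -0.06 0" --pt "3 -40 0 0 0 -0.06 0" --pt "3 -40 0 0 0 -0.06 0" --pt "3 -40 0 0 0 -0.06 0" --pt "3 -40 0 0 0 -0.06 0" --pt "3 -40 0 0 0 -0.06 0" --pt "3 -40 0 0 0 -0.06 0" --pt "3 -40 0 0 0 -0.06 0" --pt "3 -40 0 0 0 -0.06 0" --pt "3 -40 0 0 0 -0.06 0" --pt "3 -40 0 0 0 -0.06 0" --pt "0 -34 0 0 0 -0.05 0" --pt "0 0 0 0 0 0 0" --pt "0 0 0 0 0 0 0"

```text
clock: 6.85
tool_pos: [0.4855, -0.2365, 0.3705]
eef_rot: [0.811, 0.585, 0.0, -0.0]
contact_force: [0.2, -0.3, 0.7]
opening: 0.996
finger_force: 0.0
```

Run:
```python
from h import *
snap('wrist','w3');p,_=snap('top','top3')
cv2.imwrite('pics/crop3.png',cv2.resize(p[155:275,160:280],(480,480),interpolation=2))
```

```text
(no output)
```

View pics/w3.png

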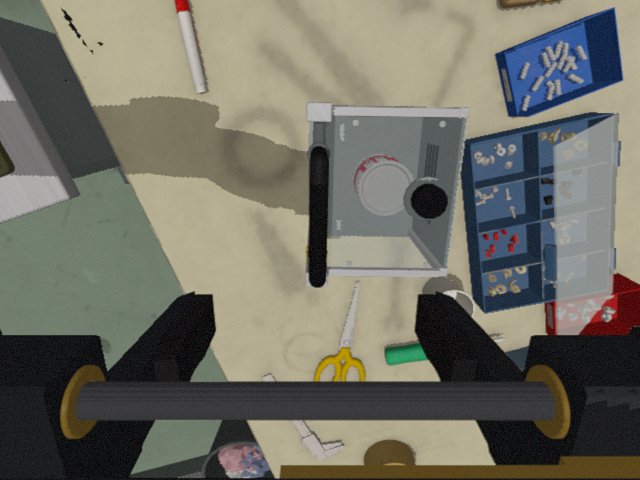

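View pics/crop3.png

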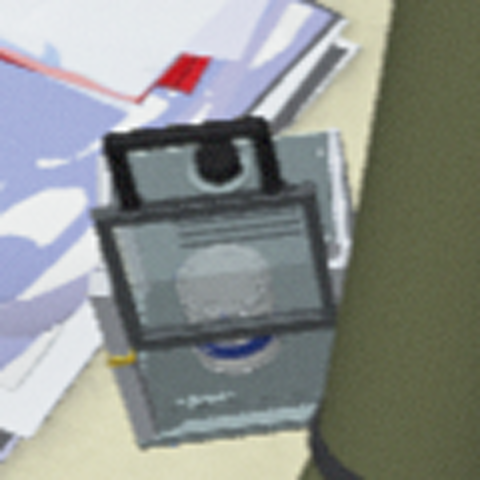

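The right bar, (319,148) to (317,287), lies square and centred as the left one did, and the label is red. The left sash has stayed at its mark, with its edge at (130,350) and the mark at (120,360), and the tin is in place. Now down to grip the right bar.

Request:
step_arm --pt "0 0 -35 0 0 0 0" --pt "0 0 -35 0 0 0 0" --pt "0 0 -35 0 0 0 0" --pt "0 0 -22 0 0 0 0" --pt "0 0 -12 0 0 0 0" --pt "0 0 0 0 0 0 1" --pt "0 0 0 0 0 0 1" --pt "0 0 0 0 0 0 1" --pt "0 0 0 0 0 0 1" --pt "0 0 0 0 0 0 1" --pt "0 0 0 0 0 0 1" --pt "0 0 0 0 0 0 1" --pt "0 0 0 0 0 0 1" --pt "0 0 0 0 0 0 1" --pt "0 0 0 0 0 0 1" --pt "0 0 0 0 0 0 1" --pt "0 0 0 0 0 0 1" --pt "0 0 0 0 0 0 1"

```text
clock: 8.75
tool_pos: [0.4877, -0.237, 0.232]
eef_rot: [0.81, 0.586, 0.001, 0.002]
contact_force: [5.3, -2.3, -4.0]
opening: 0.146
finger_force: 35.0
```

Request:
step_arm --pt "0 0 -5 0 0 0 1" --pt "0 0 -8 0 0 0 1" --pt "0 0 -8 0 0 0 1" --pt "0 0 -7 0 0 0 1" --pt "0 0 -4 0 0 0 1" --pt "0 0 -2 0 0 0 1" --pt "0 0 0 0 0 0 1"

```text
clock: 9.45
tool_pos: [0.4877, -0.237, 0.1998]
eef_rot: [0.81, 0.586, 0.002, 0.002]
contact_force: [1.2, 1.2, 18.1]
opening: 0.145
finger_force: 35.0
```

Request:
step_arm --pt "0 0 -2 0 0 0 1" --pt "0 0 0 0 0 0 1"

```text
clock: 9.65
tool_pos: [0.4878, -0.237, 0.1996]
eef_rot: [0.811, 0.586, 0.002, 0.003]
contact_force: [-1.5, 3.6, 33.4]
opening: 0.144
finger_force: 35.0
```

The sash is firmly stopped at the sill. Easing off, releasing and rising clear.

Request:
step_arm --pt "0 0 3 0 0 0 1" --pt "0 0 0 0 0 0 0" --pt "0 0 0 0 0 0 0" --pt "0 0 0 0 0 0 0" --pt "0 0 0 0 0 0 0" --pt "0 0 0 0 0 0 0" --pt "0 0 0 0 0 0 0" --pt "0 0 0 0 0 0 0" --pt "0 0 30 0 0 0 0" --pt "0 0 40 0 0 0 0" --pt "0 0 40 0 0 0 0" --pt "0 0 40 0 0 0 0" --pt "-10 40 10 0 0 0 0" --pt "-10 40 0 0 0 0 0" --pt "-10 40 0 0 0 0 0" --pt "-10 40 0 0 0 0 0" --pt "0 0 0 0 0 0 0"

```text
clock: 11.35
tool_pos: [0.4445, -0.0704, 0.3586]
eef_rot: [0.808, 0.59, 0.0, -0.002]
contact_force: [0.1, -0.3, 1.1]
opening: 1.003
finger_force: 0.0
```

Run:
```python
from h import *
p,_=snap('top','top4');s,_=snap('side','side4')
o=np.hstack([cv2.resize(p[155:275,160:280],(400,400),interpolation=2),cv2.resize(s[190:390,100:300],(400,400),interpolation=2)])
cv2.imwrite('pics/crop4.png',o)
from itertools import product
for (u,v) in((192,190),(200,188),(222,186)): print(px('top4',u,v).round(3))
for v in range(208,222): print(v,px('side4',185,v).round(3))
```

```text
[0.428 0.346 0.306]
[0.437 0.328 0.311]
[ 0.094 -0.004  0.786]
208 [-1.152 -0.015 -0.837]
209 [-1.141 -0.018 -0.836]
210 [-1.129 -0.02  -0.834]
211 [-1.125 -0.021 -0.839]
212 [-1.118 -0.023 -0.84 ]
213 [-1.106 -0.026 -0.838]
214 [-1.099 -0.027 -0.839]
215 [-1.086 -0.03  -0.837]
216 [-1.079 -0.032 -0.839]
217 [-1.065 -0.034 -0.835]
218 [-1.071 -0.035 -0.846]
219 [-1.053 -0.038 -0.84 ]
220 [-1.032 -0.041 -0.831]
221 [-1.031 -0.042 -0.837]
```

View pics/crop4.png

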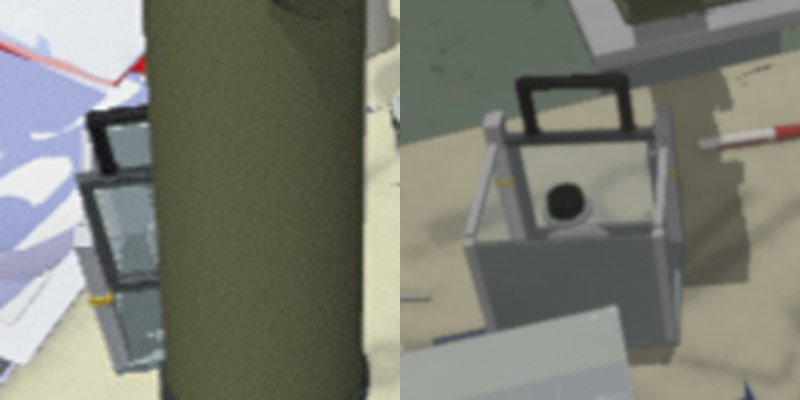

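The left bar surface is at 0.306–0.311, so its centre is about 0.303. The right sash top sits below the post tops, as it should when shut. I'll check the right bar's depth, then hand in.

Run:
```python
from h import *
z=[px('side4',u,v)[2] for u in range(170,205,5) for v in (230,231,232)]
z=[a for a in z if a>.1]; print(np.median(z),len(z))
if len(z)>3 and np.median(z)<.225: print(r.finish_job())
```

```text
0.21812053046021707 21
the job is handed in; nothing more can be done
None
```

The job is handed in at about 11 s: the red-label (right) cupboard's sash is shut on its sill and the blue-label (left) sash is raised to its yellow marks (bar at about z = 0.303 m); the gripper is open and clear, and neither tin was touched.

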